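# Find the heavy side of an eccentric drum and hold it at the bottom

## Robot

A 7-joint arm with a two-finger parallel gripper is mounted at the origin on the work surface. World frame = base frame: x ahead of the robot, y to its left, z up, the work surface at z = 0. Lengths are in m, angles in rad, forces in N, time in s.
With the tool pointing down it reaches from about 0.425 to 1.025 m from the base axis. Payload 3.6 kg.
Tool frame: the origin (TCP) lies on the mounting face of the last link; the fingertips stand 173 mm ahead of it and the grasp point (between the pads) lies 155 mm ahead of it; z points along the fingers, x is the direction in which the jaws open and shut, and the axes are right-handed (so a half turn about z gives the same grasp; the last joint's range is limited). The gripper opens to 85 mm and grips with 20 to 120 N. Pads are 22 mm wide; open, the fingers measure 114 mm over their backs; the gripper's body (76 mm by 85 mm) begins 54 mm behind the grasp point. The pads swing forward as they close: fully open they stand 13 mm farther back than shut.
Start: joints at [1.125, 0.591, 0.048, 1.609, -0.033, 0.943, -0.034], TCP at [0.25, -0.681, 0.405] pointing down, gripper open.
Joint ranges: [-2.69, 2.69], [-0.47, 2.24], [-1.27, 1.36], [0.19, 2.51], [-1.53, 4.68], [0.08, 2.07], [-3.09, 3.09]. Speed limits (rad/s): [2.57, 2.57, 3.14, 3.14, 3.14, 3.14, 3.14].

## Interface

Orientations are given as a rotation vector (axis times angle).
In Python, from bench import observe, optics, workorder gives the robot as it stands. The module is installed in compiled form; this text tells all that it offers.
- The arm moves only by the tool drive_tool, never from a script. Its argument "steps" is a list of rows, each a list of 3 entries, a list of its own where there are three numbers: the opening, from 0 (shut) to 1 (fully open), then the shift along the tool's x, y, z in m, then the turn, a rotation vector about the tool's x, y, z in degrees. A call has 1 to 20 rows; each row shifts and turns the commanded pose from where the row before left it, along the tool's axes as they then stand; what a row does not reach is not made up. A row lasts 1/10 s, in which the tool goes at most 50 mm and 8.59 degrees, less where a joint would pass 70% of its speed; a pose out of reach is approached as far as the arm can. A call with a gripper value outside its range is refused whole. The fingers move at their own pace and stop on an object; "grip_force" is the grip in N (left out, the last holds). Time passes only in rows, so rows that do not move let the fingers close. It gives the time, the measured TCP pose, the force and the opening at its end, in the units of the state.
- observe(): the state, without advancing time (a new reading comes with each control period).
- optics.read_camera(name): name is "scene" or "top" or "wrist"; returns the picture (420x560x3 uint8, blue, green, red); there is no depth.
- optics.calibration(name): a dict with "fovy" (degrees; the focal length in pixels is half the picture's height over the tangent of half this angle, whatever the lens; pixels are square), "cx", "cy" (the principal point, pixels), "cam_to_world" (4x4, takes a point from camera to world coordinates). Camera axes: x right, y up, looking along -z (the intrinsics and any distortion apply to the point x, -y, -z); pixel columns grow to the right and rows downward; lengths in m; the calibration is good to about 2 mm. The wrist camera is an equidistant fisheye: a pixel r from the principal point sees the ray r / f radians off the axis. A picture is of the moment at which its call begins: read the wrist's pose just before it. calibration takes no time and is no camera call; for the wrist camera it gives the pose at the moment of the call.
- workorder.job_done(): hands the job in, once; it reports no verdict.
The state is a dict: "t": time; "q": joint angles; "dq": joint speeds; "tau": joint torques, N m; "eef_pos": TCP position; "orientation": TCP orientation; "contact_force": force on the tool from outside, world axes, zero at the start; "torque": the same for the moment, N m; "finger_gap": opening from 0.0 (shut) to 1.0 (fully open).
Only numpy, scipy, OpenCV 4.12 (cv2) and the standard library are available. Lean on these libraries where they do the work, as an engineer would, in place of code of your own. Each camera call takes 0.05 s, during which the arm holds its last target.

## Task

The closed red drum on the bearing stand has a weight clamped inside it, and nobody can see on which side. Take the black crank handle, turn the drum about half a turn or more to feel which side is heavy, then bring the heavy side to the bottom and finish still gripping the handle, holding the drum still there for a workmate to mark. Leave the copper bar, tape roll, wrench and jar where they are.

Things in the scene. Friction and masses are not known exactly. Their poses are not given: they have to be found in the camera images.
- stand: Grey bearing stand bolted to the bench, base 150 x 130 x 12 mm, uprights 196 mm high; origin: middle of its foot, z up, y along the drum's level axis. The red drum (120 mm across, y -30 to 35 mm) turns 170 mm above the bench. The crank arm (y -55 to -68 mm) carries the handle and, opposite, a 38 mm round counterweight. Beyond y = -68 mm there is only the handle.
- axis_at_handle (a point): Fixed point on the drum's turning axis, 170 mm above the bench, in the plane of the handle's middle (stand y = -125 mm). The handle circles it at a radius of 50 mm in the stand's x-z plane. Axes as the stand's. The drum, crank and handle are balanced; only the hidden weight (0.65 to 0.9 kg, centre 39 mm off this axis) makes one side heavy.
- handle_mid (a point): Where to grip the crank handle: on the centre line of a level black round sleeve, 22 mm thick, along the stand's y from y = -76 to -154 mm. The sleeve spins freely on its pin, so a gripper from above can hold it with unchanged orientation right round the circle.
- drum (a joint): Drum angle about the stand's +y (rad), unlimited: 0 handle straight above the axis, pi/2 handle towards the stand's +x, pi straight below. The weight sits at an unknown angle, new each time, and pulls 5 to 7 N at the handle when level with the axis. Dry bearing friction (8 N at the handle, both ways) is larger: the drum stays where it is left; lifting the weight needs more push, lowering less.
- copper_bar: Punched copper bar lying flat, 200 x 30 x 5 mm, origin under its centre; leave it alone.
- tape_roll: Roll of tape lying flat, 100 mm across, 24 mm high, origin under its centre; leave it alone.
- wrench: Steel wrench lying on the bench, origin at its middle on the bench; leave it alone.
- bolt_jar: White jar with blue cap, 60 mm across, 80 mm high, origin under its centre; leave it alone.

How it is judged:
On the way:
1. the drum has been turned about half a turn (160 degrees or more) from its start by the gripped handle (distance of handle_mid from where it was at the start of the episode above 0.0985 m and contact force between the fingers and sleeve above 1 N), for 0.05 s.
At the end, for the whole second after the job is handed in: The hidden weight is within 20 degrees of straight below the drum's axis, the drum is still (under 0.05 rad/s) and the fingers still grip the crank handle (over 3 N, grasp point within 50 mm of the handle's middle) (z of slug_c0 in the frame of axis_at_handle below -0.03665 m and contact force between the fingers and sleeve above 3 N and distance between handle_mid and the grasp point below 0.05 m and velocity of joint drum between -0.05 and 0.05 rad/s); the arm keeps its last pose, push and grip.
It fails at once if a bystander (copper bar, tape roll, wrench, jar) is pushed more than 20 mm (distance of any of copper_bar, tape_roll, wrench, bolt_jar from where it was at the start of the episode above 0.02 m).
It also fails if it takes over 58 s, if anything falls off the work surface, if the arm or the gripper's body presses on something with over 40 N, if the wrist force passes 120 N, or if a joint passes its speed limit or range.

## Working session

There is one attempt and no reset: what is moved stays moved. The work goes in short steps, Python scripts to look and compute and a tool call to move; the robot and the scene stay as the last step left them, time stands still between calls to the robot, and variables do not carry over. Pictures are saved under pics/ and viewed, and the job is handed in when it is done.

Besides the shell and the picture viewer there is one more tool, called after "Request:" as name(argument=value, ...), one argument or row to a line, values as JSON. drive_tool: Moves the arm, as the interface text tells. Its arguments: {"type":"object","properties":{"steps":{"type":"array","items":{"type":"array"}},"grip_force":{"type":"number"}},"required":["steps"]}

```bash
mkdir -p pics; python3 - <<'E'
from bench import observe, optics
import cv2,json
import numpy as np
np.set_printoptions(precision=4,suppress=True)
s=observe();print(s)
for n in("scene","top","wrist"):
    im=optics.read_camera(n);cv2.imwrite(f"pics/{n}0.png",im);c=optics.calibration(n);print(n,c)
E
```

```text
{'t': 0.0, 'q': array([ 1.1255,  0.5921,  0.0483,  1.6098, -0.0333,  0.9427, -0.0337]), 'dq': array([ 0.0001, -0.0005, -0.0006, -0.0004, -0.0004,  0.0002, -0.0011]), 'tau': array([ -0.0005, -54.8691,   1.5466, -19.8122,   0.0094,   0.0087,
         0.    ]), 'eef_pos': array([ 0.2497, -0.6802,  0.4035]), 'orientation': array([-2.575 ,  1.7976,  0.003 ]), 'contact_force': array([-0.7289,  0.4649, -0.088 ]), 'torque': array([-0.0343,  0.0064, -0.0192]), 'finger_gap': 0.9993276038604465}
scene {'fovy': 44.09311240225095, 'cx': 271.68760165109086, 'cy': 209.83669195974025, 'cam_to_world': array([[-0.5186, -0.6367,  0.5707,  1.3223],
       [ 0.855 , -0.3914,  0.3403,  0.4384],
       [ 0.0067,  0.6644,  0.7473,  1.137 ],
       [ 0.    ,  0.    ,  0.    ,  1.    ]])}
top {'fovy': 54.96172252755575, 'cx': 281.82475011394007, 'cy': 214.97557861525553, 'cam_to_world': array([[ 0.0158,  0.9815, -0.1907,  0.3254],
       [-0.9998,  0.0171,  0.005 , -0.0095],
       [ 0.0082,  0.1906,  0.9816,  1.2816],
       [ 0.    ,  0.    ,  0.    ,  1.    ]])}
wrist {'fovy': 65.70646984690485, 'cx': 281.5112001665661, 'cy': 208.20350942592725, 'cam_to_world': array([[ 0.3454,  0.9004,  0.2646,  0.3163],
       [-0.9385,  0.3319,  0.0958, -0.6556],
       [-0.0016, -0.2814,  0.9596,  0.3725],
       [ 0.    ,  0.    ,  0.    ,  1.    ]])}
```

View pics/scene0.png

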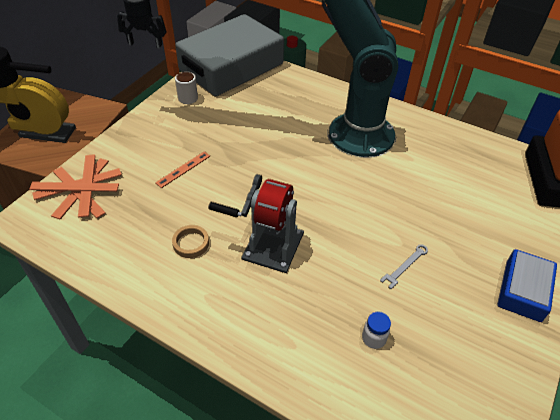

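View pics/top0.png

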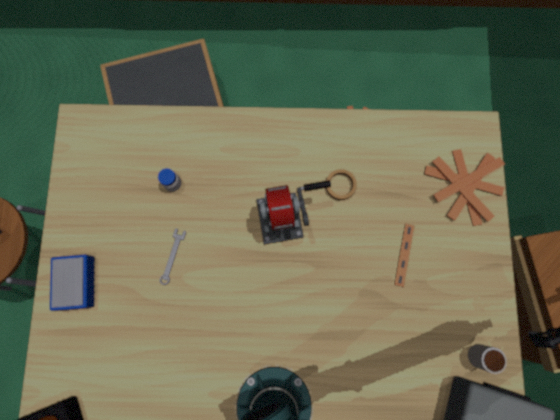

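View pics/wrist0.png

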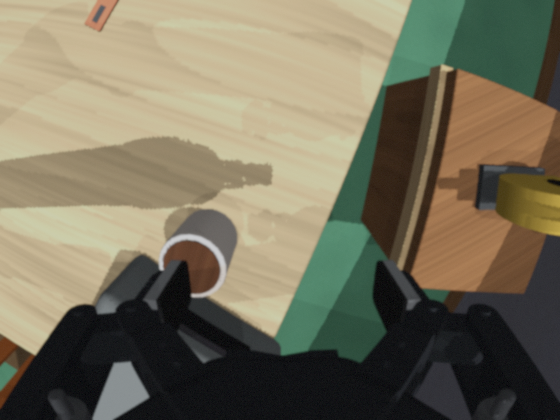

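```bash
python3 - <<'E'
import cv2
a=cv2.imread("pics/scene0.png")[160:290,160:320];cv2.imwrite("pics/sc.png",cv2.resize(a,None,fx=5,fy=4.6,interpolation=cv2.INTER_CUBIC)[:598])
a=cv2.imread("pics/top0.png")[160:260,240:370];cv2.imwrite("pics/tc.png",cv2.resize(a,None,fx=6,fy=6,interpolation=cv2.INTER_CUBIC))
E
```

```text
(no output)
```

View pics/sc.png

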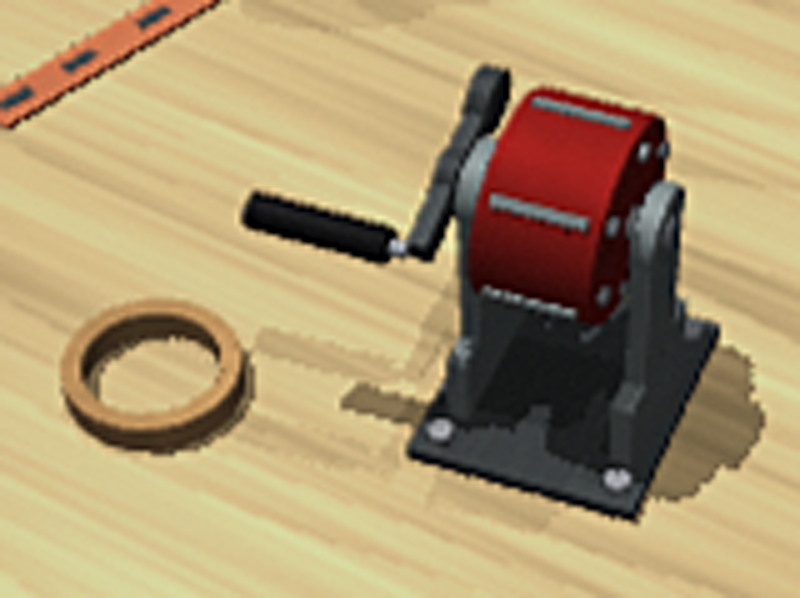

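View pics/tc.png

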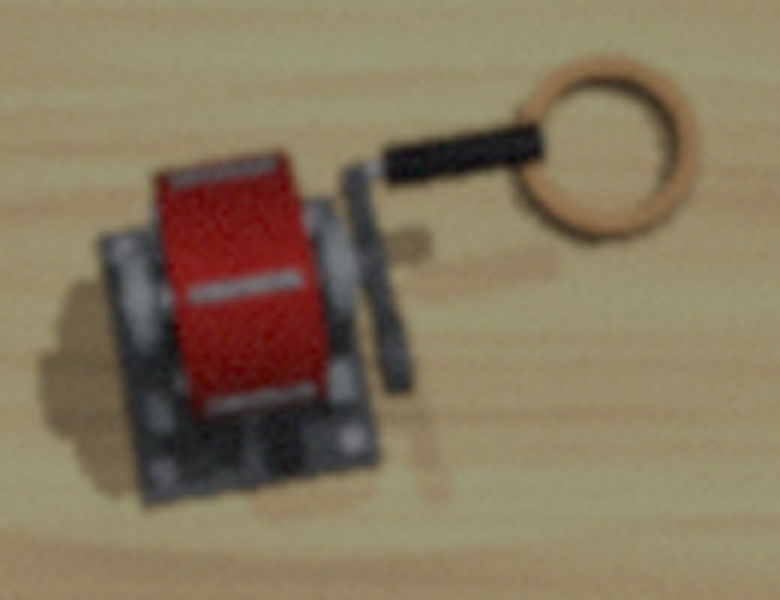

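```bash
cat > h.py <<'E'
import numpy as np
from scipy.optimize import least_squares
from scipy.spatial.transform import Rotation as R
from bench import optics
np.set_printoptions(precision=4,suppress=True)
C={n:optics.calibration(n) for n in("scene","top")}
def proj(n,P):
    c=C[n];T=c["cam_to_world"];p=(np.atleast_2d(P)-T[:3,3])@T[:3,:3]
    f=210/np.tan(np.radians(c["fovy"]/2))
    return np.c_[c["cx"]+f*p[:,0]/-p[:,2],c["cy"]-f*p[:,1]/-p[:,2]]
E
python3 - <<'E'
from h import *
def sc(x,y):return (160+x/5,160+y/4.6)
def tp(x,y):return (240+x/6,160+y/6)
def model(v):
    x,y,w,a=v;Rz=R.from_euler('z',w).as_matrix()
    h=lambda yy:[.05*np.sin(a),yy,.17+.05*np.cos(a)]
    P=np.array([h(-.076),h(-.154),[.075,-.065,.012],[.075,.065,.012],[-.075,-.065,.012],[-.075,.065,.012]])
    return P@Rz.T+[x,y,0]
obs=[("scene",0,sc(395,246)),("scene",1,sc(248,210)),("scene",2,sc(412,448)),("scene",3,sc(636,512)),("scene",5,sc(718,326)),
("top",0,tp(387,167)),("top",1,tp(541,142)),("top",4,tp(379,462)),("top",5,tp(147,500)),("top",3,tp(102,236))]
def res(v):
    P=model(v);return np.concatenate([proj(n,P[i])[0]-o for n,i,o in obs])
r=least_squares(res,[.7,0,0,1.5],loss='soft_l1')
print(r.x,np.degrees(r.x[2:]));print(res(r.x).reshape(-1,2))
x,y,w,a=r.x;Rz=R.from_euler('z',w).as_matrix()
print("axis",Rz@[0,-.125,0]+[x,y,.17],"handle",Rz@[.05*np.sin(a),-.125,.05*np.cos(a)]+[x,y,.17], "q8",np.hypot(x,y))
E
```

```text
[ 0.5647 -0.009   0.1912  1.9237] [ 10.9572 110.2176]
[[-0.5152  0.0848]
 [ 0.7062 -0.1703]
 [-2.0194 -0.866 ]
 [-1.1298 -0.7638]
 [ 0.0431 -1.5601]
 [-1.6607  0.1309]
 [-0.8584 -0.2033]
 [ 0.7174 -0.4042]
 [-1.0456  0.342 ]
 [-1.2626 -1.2027]]
axis [ 0.5884 -0.1317  0.17  ] handle [ 0.6345 -0.1228  0.1527] q8 0.564749643316371
```

Request:
drive_tool(
  steps=[
    [1, [-0.0241, -0.0345, 0], [0, 0, 0]],
    [1, [-0.0241, -0.0345, 0], [0, 0, 0]],
    [1, [-0.0241, -0.0345, 0], [0, 0, 0]],
    [1, [-0.0241, -0.0345, 0], [0, 0, 0]],
    [1, [-0.0241, -0.0345, 0], [0, 0, 0]],
    [1, [-0.0241, -0.0345, 0], [0, 0, 0]],
    [1, [-0.0241, -0.0345, 0], [0, 0, 0]],
    [1, [-0.0241, -0.0345, 0], [0, 0, 0]],
    [1, [-0.0241, -0.0345, 0], [0, 0, 0]],
    [1, [-0.0241, -0.0345, 0], [0, 0, 0]],
    [1, [-0.0241, -0.0345, 0], [0, 0, 0]],
    [1, [-0.0241, -0.0345, 0], [0, 0, 0]],
    [1, [-0.0241, -0.0345, 0], [0, 0, 0]],
    [1, [-0.0241, -0.0345, 0], [0, 0, 0]],
  ],
)

```text
t: 1.55
eef_pos: [0.5876, -0.1959, 0.4045]
orientation: [2.576, -1.798, -0.001]
contact_force: [-0.0, -0.3, -0.2]
finger_gap: 1.003
```

Request:
drive_tool(
  steps=[
    [1, [0, 0, 0], [0, 0, 8.5]],
    [1, [0, 0, 0], [0, 0, 8.5]],
    [1, [0, 0, 0], [0, 0, 8.5]],
    [1, [0, 0, 0], [0, 0, 8.5]],
    [1, [0, 0, 0], [0, 0, 8.5]],
    [1, [0, 0, 0], [0, 0, 8.5]],
    [1, [0, 0, 0], [0, 0, 8.5]],
    [1, [0, 0, 0], [0, 0, 8.5]],
    [1, [0, 0, 0], [0, 0, 8.5]],
    [1, [0, 0, 0], [0, 0, 8.5]],
    [1, [0, 0, 0], [0, 0, 8.5]],
    [1, [0, 0, 0], [0, 0, 5.7]],
    [1, [0, 0, 0], [0, 0, 0]],
  ],
)

```text
t: 2.85
eef_pos: [0.5869, -0.197, 0.4043]
orientation: [0.301, -3.126, 0.0]
contact_force: [0.6, -0.0, 0.3]
finger_gap: 1.0
```

```bash
python3 - <<'E'
from h import *
from bench import observe
import cv2
s=observe();print(s['t'],s['q'],s['eef_pos'],s['contact_force']);M=R.from_rotvec(s['orientation']).as_matrix();print(M)
c=optics.calibration("wrist");print(c['cam_to_world'])
cv2.imwrite("pics/w1.png",optics.read_camera("wrist"))
E
```

```text
2.85 [-0.0702  0.4924  0.4549  1.8708 -0.2814  0.8425 -2.4228] [ 0.5869 -0.197   0.4043] [ 0.5892 -0.0343  0.2587]
[[-0.9817 -0.1906 -0.0009]
 [-0.1906  0.9817 -0.0002]
 [ 0.0009  0.     -1.    ]]
[[-0.9815  0.1835  0.0544  0.6   ]
 [-0.1914 -0.9418 -0.2762 -0.2673]
 [ 0.0006 -0.2815  0.9596  0.3731]
 [ 0.      0.      0.      1.    ]]
```

View pics/w1.png

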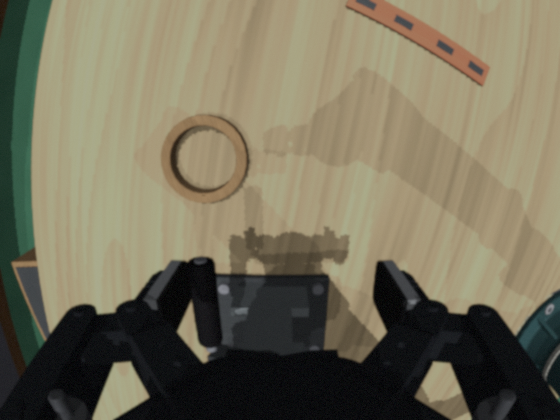

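```bash
python3 - <<'E'
from h import *
c=optics.calibration("wrist");T=c["cam_to_world"];f=210/np.tan(np.radians(c["fovy"]/2))
def pw(P):
    p=(np.atleast_2d(P)-T[:3,3])@T[:3,:3];d=np.c_[p[:,0],-p[:,1]];rr=np.linalg.norm(d,axis=1);th=np.arctan2(rr,-p[:,2])
    return np.r_[c["cx"],c["cy"]]+(f*th/rr)[:,None]*d
x,y,w,a=0.5647,-.009,.1912,1.9237;Rz=R.from_euler('z',w).as_matrix()
h=lambda yy:[.05*np.sin(a),yy,.17+.05*np.cos(a)]
for k in ([h(-.076),h(-.154)],[[.075,-.065,.012],[-.075,-.065,.012]]):
    print(pw(np.array(k)@Rz.T+[x,y,0]))
E
python3 -c "
import cv2
a=cv2.imread('pics/w1.png')[240:360,160:360];cv2.imwrite('pics/w1c.png',cv2.resize(a,None,fx=4,fy=4,interpolation=2))"
```

```text
[[210.4684 339.7287]
 [200.8157 260.3293]]
[[210.7047 275.4128]
 [328.9337 276.3219]]
```

View pics/w1c.png

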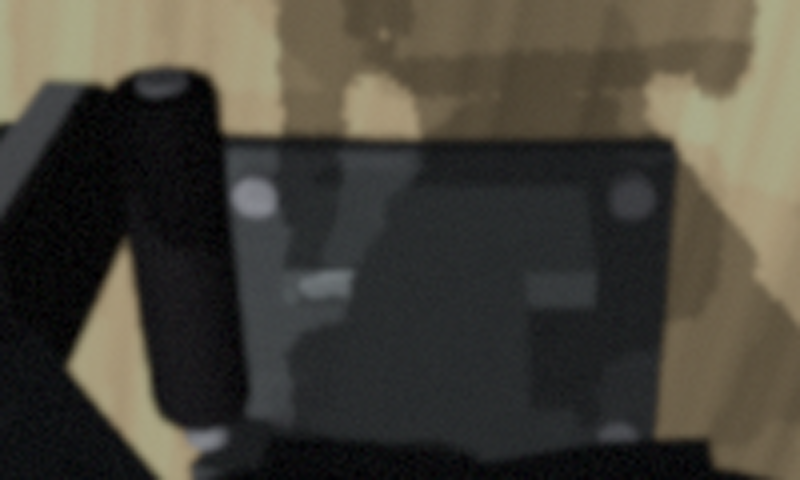

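Request:
drive_tool(
  steps=[
    [1, [-0.0305, 0.0294, 0], [0, 0, 0]],
    [1, [-0.0304, 0.0294, 0], [0, 0, 0]],
    [1, [0, 0, 0.03], [0, 0, 0]],
    [1, [0, 0, 0.03], [0, 0, 0]],
    [1, [0, 0, 0.02], [0, 0, 0]],
    [1, [0, 0, 0.0166], [0, 0, 0]],
    [1, [0, 0, 0], [0, 0, 0]],
    [1, [0, 0, 0], [0, 0, 0]],
  ],
)

```text
t: 3.7
eef_pos: [0.6358, -0.1285, 0.3084]
orientation: [-0.3, 3.127, -0.0]
contact_force: [0.6, -0.6, 0.6]
finger_gap: 0.998
```

```bash
python3 - <<'E'
from h import *
from bench import observe
import cv2
s=observe();print(s['t'],s['q'],s['eef_pos'],s['contact_force'])
cv2.imwrite("pics/w2.png",optics.read_camera("wrist"))
E
```

```text
3.7 [-0.1309  0.6417  0.3855  1.8698 -0.3578  0.6978 -2.4877] [ 0.6358 -0.1285  0.3084] [ 0.5838 -0.5739  0.6149]
```

View pics/w2.png

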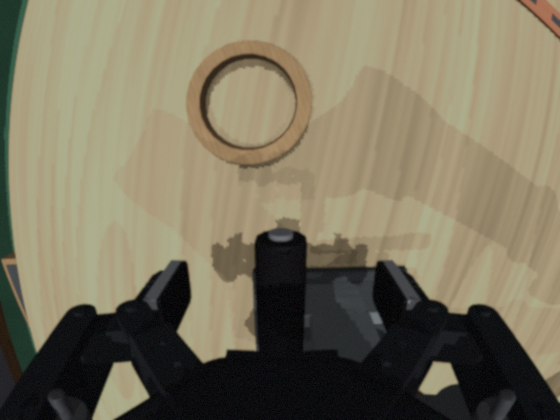

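Request:
drive_tool(
  steps=[
    [0, [0, 0, 0], [0, 0, 0]],
    [0, [0, 0, 0], [0, 0, 0]],
    [0, [0, 0, 0], [0, 0, 0]],
    [0, [0, 0, 0], [0, 0, 0]],
    [0, [0, 0, 0], [0, 0, 0]],
    [0, [0, 0, 0], [0, 0, 0]],
    [0, [0, 0, 0], [0, 0, 0]],
    [0, [0, 0, 0], [0, 0, 0]],
  ],
  grip_force=90,
)

```text
t: 4.55
eef_pos: [0.636, -0.128, 0.3083]
orientation: [-0.3, 3.126, -0.0]
contact_force: [0.4, 0.1, 1.5]
finger_gap: 0.229
```

```bash
python3 - <<'E'
from h import *
from bench import observe
s=observe();print(s['t'],s['q'],s['eef_pos'],s['contact_force'],s['torque'],s['finger_gap'])
th=np.radians(110.2)
E
```

```text
4.55 [-0.1316  0.6417  0.3855  1.8698 -0.3584  0.6971 -2.4881] [ 0.636  -0.128   0.3083] [0.3986 0.1344 1.4774] [ 0.0872 -0.2304  0.03  ] 0.2294660843062735
```

```bash
python3 - <<'E'
import numpy as np
t=np.radians(np.arange(110,471,5));X=np.round(-.05*np.sin(t),4);Z=np.round(-.05*np.cos(t),4)
for i in range(0,72,4):
  print(110+5*i,[[0,[round(X[j+1]-X[j],4)+0,0,round(Z[j+1]-Z[j],4)+0],[0,0,0]] for j in range(i,i+4)])
E
```

```text
110 [[0, [np.float64(0.0017), 0, np.float64(0.004)], [0, 0, 0]], [0, [np.float64(0.002), 0, np.float64(0.0039)], [0, 0, 0]], [0, [np.float64(0.0023), 0, np.float64(0.0037)], [0, 0, 0]], [0, [np.float64(0.0027), 0, np.float64(0.0034)], [0, 0, 0]]]
130 [[0, [np.float64(0.0029), 0, np.float64(0.0033)], [0, 0, 0]], [0, [np.float64(0.0033), 0, np.float64(0.0029)], [0, 0, 0]], [0, [np.float64(0.0034), 0, np.float64(0.0027)], [0, 0, 0]], [0, [np.float64(0.0037), 0, np.float64(0.0023)], [0, 0, 0]]]
150 [[0, [np.float64(0.0039), 0, np.float64(0.002)], [0, 0, 0]], [0, [np.float64(0.004), 0, np.float64(0.0017)], [0, 0, 0]], [0, [np.float64(0.0042), 0, np.float64(0.0013)], [0, 0, 0]], [0, [np.float64(0.0042), 0, np.float64(0.0009)], [0, 0, 0]]]
170 [[0, [np.float64(0.0043), 0, np.float64(0.0006)], [0, 0, 0]], [0, [np.float64(0.0044), 0, np.float64(0.0002)], [0, 0, 0]], [0, [np.float64(0.0044), 0, np.float64(-0.0002)], [0, 0, 0]], [0, [np.float64(0.0043), 0, np.float64(-0.0006)], [0, 0, 0]]]
190 [[0, [np.float64(0.0042), 0, np.float64(-0.0009)], [0, 0, 0]], [0, [np.float64(0.0042), 0, np.float64(
[... 2737 characters left out ...]
], [0, 0, 0]], [0, [np.float64(-0.0023), 0, np.float64(0.0037)], [0, 0, 0]], [0, [np.float64(-0.002), 0, np.float64(0.0039)], [0, 0, 0]], [0, [np.float64(-0.0017), 0, np.float64(0.004)], [0, 0, 0]]]
430 [[0, [np.float64(-0.0013), 0, np.float64(0.0042)], [0, 0, 0]], [0, [np.float64(-0.0009), 0, np.float64(0.0042)], [0, 0, 0]], [0, [np.float64(-0.0006), 0, np.float64(0.0043)], [0, 0, 0]], [0, [np.float64(-0.0002), 0, np.float64(0.0044)], [0, 0, 0]]]
450 [[0, [np.float64(0.0002), 0, np.float64(0.0044)], [0, 0, 0]], [0, [np.float64(0.0006), 0, np.float64(0.0043)], [0, 0, 0]], [0, [np.float64(0.0009), 0, np.float64(0.0042)], [0, 0, 0]], [0, [np.float64(0.0013), 0, np.float64(0.0042)], [0, 0, 0]]]
```

Request:
drive_tool(
  steps=[
    [0, [0.0017, 0, 0.004], [0, 0, 0]],
    [0, [0.002, 0, 0.0039], [0, 0, 0]],
    [0, [0.0023, 0, 0.0037], [0, 0, 0]],
    [0, [0.0027, 0, 0.0034], [0, 0, 0]],
  ],
)

```text
t: 4.95
eef_pos: [0.6276, -0.1296, 0.2927]
orientation: [-0.3, 3.125, -0.001]
contact_force: [3.9, 0.2, -0.5]
finger_gap: 0.232
```

Request:
drive_tool(
  steps=[
    [0, [0.0029, 0, 0.0033], [0, 0, 0]],
    [0, [0.0033, 0, 0.0029], [0, 0, 0]],
    [0, [0.0034, 0, 0.0027], [0, 0, 0]],
    [0, [0.0037, 0, 0.0023], [0, 0, 0]],
  ],
)

```text
t: 5.35
eef_pos: [0.615, -0.132, 0.2814]
orientation: [-0.3, 3.124, -0.001]
contact_force: [6.3, 1.3, -4.6]
finger_gap: 0.233
```

Request:
drive_tool(
  steps=[
    [0, [0.0039, 0, 0.002], [0, 0, 0]],
    [0, [0.004, 0, 0.0017], [0, 0, 0]],
    [0, [0.0042, 0, 0.0013], [0, 0, 0]],
    [0, [0.0042, 0, 0.0009], [0, 0, 0]],
  ],
)

```text
t: 5.75
eef_pos: [0.5988, -0.135, 0.2748]
orientation: [-0.301, 3.125, -0.002]
contact_force: [8.2, -0.4, -8.8]
finger_gap: 0.233
```

Request:
drive_tool(
  steps=[
    [0, [0.0043, 0, 0.0006], [0, 0, 0]],
    [0, [0.0044, 0, 0.0002], [0, 0, 0]],
    [0, [0.0044, 0, -0.0002], [0, 0, 0]],
    [0, [0.0043, 0, -0.0006], [0, 0, 0]],
  ],
)

```text
t: 6.15
eef_pos: [0.5808, -0.1386, 0.2745]
orientation: [0.301, -3.127, 0.002]
contact_force: [6.4, -1.0, -8.4]
finger_gap: 0.23
```

Request:
drive_tool(
  steps=[
    [0, [0.0042, 0, -0.0009], [0, 0, 0]],
    [0, [0.0042, 0, -0.0013], [0, 0, 0]],
    [0, [0.004, 0, -0.0017], [0, 0, 0]],
    [0, [0.0039, 0, -0.002], [0, 0, 0]],
  ],
)

```text
t: 6.55
eef_pos: [0.5647, -0.1417, 0.2805]
orientation: [0.3, -3.127, 0.001]
contact_force: [6.0, -0.6, -8.5]
finger_gap: 0.229
```

Request:
drive_tool(
  steps=[
    [0, [0.0037, 0, -0.0023], [0, 0, 0]],
    [0, [0.0034, 0, -0.0027], [0, 0, 0]],
    [0, [0.0033, 0, -0.0029], [0, 0, 0]],
    [0, [0.0029, 0, -0.0033], [0, 0, 0]],
  ],
)

```text
t: 6.95
eef_pos: [0.5517, -0.1442, 0.2917]
orientation: [0.301, -3.127, 0.001]
contact_force: [6.6, -0.7, -9.0]
finger_gap: 0.23
```

Request:
drive_tool(
  steps=[
    [0, [0.0027, 0, -0.0034], [0, 0, 0]],
    [0, [0.0023, 0, -0.0037], [0, 0, 0]],
    [0, [0.002, 0, -0.0039], [0, 0, 0]],
    [0, [0.0017, 0, -0.004], [0, 0, 0]],
  ],
)

```text
t: 7.35
eef_pos: [0.5432, -0.1458, 0.3067]
orientation: [0.3, -3.127, 0.002]
contact_force: [6.2, 0.1, -11.4]
finger_gap: 0.226
```

Request:
drive_tool(
  steps=[
    [0, [0.0013, 0, -0.0042], [0, 0, 0]],
    [0, [0.0009, 0, -0.0042], [0, 0, 0]],
    [0, [0.0006, 0, -0.0043], [0, 0, 0]],
    [0, [0.0002, 0, -0.0044], [0, 0, 0]],
  ],
)

```text
t: 7.75
eef_pos: [0.5403, -0.1464, 0.3235]
orientation: [0.3, -3.127, 0.002]
contact_force: [6.9, -0.4, -13.5]
finger_gap: 0.23
```

Request:
drive_tool(
  steps=[
    [0, [-0.0002, 0, -0.0044], [0, 0, 0]],
    [0, [-0.0006, 0, -0.0043], [0, 0, 0]],
    [0, [-0.0009, 0, -0.0042], [0, 0, 0]],
    [0, [-0.0013, 0, -0.0042], [0, 0, 0]],
  ],
)

```text
t: 8.15
eef_pos: [0.543, -0.1458, 0.3399]
orientation: [0.3, -3.126, 0.002]
contact_force: [7.7, -1.9, -17.1]
finger_gap: 0.232
```

Request:
drive_tool(
  steps=[
    [0, [-0.0017, 0, -0.004], [0, 0, 0]],
    [0, [-0.002, 0, -0.0039], [0, 0, 0]],
    [0, [-0.0023, 0, -0.0037], [0, 0, 0]],
    [0, [-0.0027, 0, -0.0034], [0, 0, 0]],
  ],
)

```text
t: 8.55
eef_pos: [0.5505, -0.1443, 0.3538]
orientation: [0.299, -3.123, 0.002]
contact_force: [7.2, -3.0, -21.1]
finger_gap: 0.231
```

Request:
drive_tool(
  steps=[
    [0, [-0.0029, 0, -0.0033], [0, 0, 0]],
    [0, [-0.0033, 0, -0.0029], [0, 0, 0]],
    [0, [-0.0034, 0, -0.0027], [0, 0, 0]],
    [0, [-0.0037, 0, -0.0023], [0, 0, 0]],
  ],
)

```text
t: 8.95
eef_pos: [0.561, -0.1425, 0.3634]
orientation: [0.298, -3.115, 0.001]
contact_force: [0.8, -4.7, -22.5]
finger_gap: 0.225
```

```bash
cat > fit.py <<'E'
from h import *
D=np.array([[.6276,-.1296,.2927,3.9,.2,-.5],[.615,-.132,.2814,6.3,1.3,-4.6],[.5988,-.135,.2748,8.2,-.4,-8.8],[.5808,-.1386,.2745,6.4,-1,-8.4],[.5647,-.1417,.2805,6,-.6,-8.5],[.5517,-.1442,.2917,6.6,-.7,-9],[.5432,-.1458,.3067,6.2,.1,-11.4],[.5403,-.1464,.3235,6.9,-.4,-13.5],[.543,-.1458,.3399,7.7,-1.9,-17.1],[.5505,-.1443,.3538,7.2,-3,-21.1],[.561,-.1425,.3634,.8,-4.7,-22.5]]+
 [list(map(float,l.split())) for l in open("more.txt")])
w=.1912;ex=np.array([np.cos(w),np.sin(w)])
X=D[:,:2]@ex;Z=D[:,2];FX=D[:,3:5]@ex;FZ=D[:,5]
r=least_squares(lambda v:np.hypot(X-v[0],Z-v[1])-.05,[np.mean(X),.32]);c=r.x
r3=least_squares(lambda v:np.hypot(X-v[0],Z-v[1])-v[2],[np.mean(X),.32,.05])
print(c,np.array([.5884,-.1317])@ex,"rms",r.fun.std(),"free r",r3.x)
c=r3.x[:2]
th=np.unwrap(np.arctan2(X-c[0],Z-c[1]))
ft=-(FX*np.cos(th)-FZ*np.sin(th)); fr=-(FX*np.sin(th)+FZ*np.cos(th))
for a,b,d in zip(np.degrees(th)%360,ft,fr):print("th %.1f push_t %.1f push_r(out) %.1f"%(a,b,d))
# ft = F - A sin(th+phi); unknown force bias bx,bz
def mod(v,fixF=None):
    F,A,p=v[:3];bx,bz=v[3:] if len(v)>3 else (0,0)
    return F-A*np.sin(th+p)-(bx*np.cos(th)-bz*np.sin(th))
for name,f,x0 in (("3par",lambda v:mod(v)-ft,[8,6,0]),("F=8,A",lambda v:mod([8,v[0],v[1]])-ft,[6,0])):
  for p0 in (0,2,4):
    x=list(x0);x[-1]=p0;q=least_squares(f,x)
    if q.x[-2]<0:continue
    print(name,q.x,"target th",np.degrees(np.pi-q.x[-1])%360,"resid",q.fun)
E
touch more.txt; python3 fit.py
```

```text
[0.5527 0.3237] 0.5526496319902382 rms 0.0002507260184835169 free r [0.5523 0.3233 0.0496]
th 128.0 push_t 2.0 push_r(out) -3.4
th 147.8 push_t 3.0 push_r(out) -7.3
th 168.5 push_t 6.1 push_r(out) -10.2
th 189.8 push_t 7.4 push_r(out) -7.2
th 210.1 push_t 9.3 push_r(out) -4.5
th 230.3 push_t 11.0 push_r(out) -0.9
th 250.4 push_t 12.8 push_r(out) 1.9
th 270.2 push_t 13.5 push_r(out) 6.7
th 289.5 push_t 13.7 push_r(out) 12.5
th 307.8 push_t 12.7 push_r(out) 18.1
th 324.5 push_t 13.2 push_r(out) 18.2
3par [ 7.8124  5.9552 -0.2625] target th 195.03838916920955 resid [ 0.3426  0.4478 -0.9044 -0.1657  0.0998  0.2711 -0.0741  0.0931  0.0244
  0.6178 -0.7523]
F=8,A [ 5.8352 -0.295 ] target th 196.90412490812454 resid [ 0.5695  0.5968 -0.8316 -0.1561  0.0719  0.2325 -0.0958  0.113   0.1038
  0.7654 -0.5392]
F=8,A [ 5.8352 -0.295 ] target th 196.90412482058815 resid [ 0.5695  0.5968 -0.8316 -0.1561  0.0719  0.2325 -0.0958  0.113   0.1038
  0.7654 -0.5392]
```

Request:
drive_tool(
  steps=[
    [0, [0.0037, 0, 0.0033], [0, 0, 0]],
    [0, [0.0034, 0, 0.0037], [0, 0, 0]],
    [0, [0.0033, 0, 0.0039], [0, 0, 0]],
    [0, [0.0029, 0, 0.0043], [0, 0, 0]],
  ],
)

```text
t: 9.35
eef_pos: [0.5507, -0.1447, 0.354]
orientation: [0.3, -3.126, -0.001]
contact_force: [-2.1, -0.3, 4.8]
finger_gap: 0.228
```

Request:
drive_tool(
  steps=[
    [0, [0.0027, 0, 0.0034], [0, 0, 0]],
    [0, [0.0023, 0, 0.0037], [0, 0, 0]],
    [0, [0.002, 0, 0.0039], [0, 0, 0]],
    [0, [0.0017, 0, 0.004], [0, 0, 0]],
  ],
)

```text
t: 9.75
eef_pos: [0.5426, -0.1462, 0.3378]
orientation: [0.3, -3.126, -0.0]
contact_force: [-1.6, -1.1, 1.7]
finger_gap: 0.227
```

Request:
drive_tool(
  steps=[
    [0, [0.0013, 0, 0.0042], [0, 0, 0]],
    [0, [0.0009, 0, 0.0042], [0, 0, 0]],
    [0, [0.0006, 0, 0.0043], [0, 0, 0]],
    [0, [0.0002, 0, 0.0044], [0, 0, 0]],
  ],
)

```text
t: 10.15
eef_pos: [0.5404, -0.1465, 0.3207]
orientation: [0.3, -3.127, 0.0]
contact_force: [-0.9, -1.1, 3.4]
finger_gap: 0.228
```

Request:
drive_tool(
  steps=[
    [0, [-0.0002, 0, 0.0044], [0, 0, 0]],
    [0, [-0.0006, 0, 0.0043], [0, 0, 0]],
    [0, [-0.0009, 0, 0.0042], [0, 0, 0]],
    [0, [-0.0013, 0, 0.0042], [0, 0, 0]],
  ],
)

```text
t: 10.55
eef_pos: [0.544, -0.1458, 0.304]
orientation: [-0.3, 3.126, -0.0]
contact_force: [-0.2, 0.4, 3.4]
finger_gap: 0.23
```

Request:
drive_tool(
  steps=[
    [0, [-0.0017, 0, 0.004], [0, 0, 0]],
    [0, [-0.002, 0, 0.0039], [0, 0, 0]],
    [0, [-0.0023, 0, 0.0037], [0, 0, 0]],
    [0, [-0.0027, 0, 0.0034], [0, 0, 0]],
  ],
)

```text
t: 10.95
eef_pos: [0.553, -0.1441, 0.2895]
orientation: [-0.3, 3.125, -0.0]
contact_force: [-0.1, 1.2, 7.4]
finger_gap: 0.227
```

Request:
drive_tool(
  steps=[
    [0, [-0.0029, 0, 0.0033], [0, 0, 0]],
    [0, [-0.0033, 0, 0.0029], [0, 0, 0]],
    [0, [-0.0034, 0, 0.0027], [0, 0, 0]],
    [0, [-0.0037, 0, 0.0023], [0, 0, 0]],
  ],
)

```text
t: 11.35
eef_pos: [0.5662, -0.1416, 0.279]
orientation: [-0.3, 3.124, 0.0]
contact_force: [-1.2, 0.9, 13.3]
finger_gap: 0.227
```

Request:
drive_tool(
  steps=[
    [0, [-0.0039, 0, 0.002], [0, 0, 0]],
    [0, [-0.004, 0, 0.0017], [0, 0, 0]],
    [0, [-0.0042, 0, 0.0013], [0, 0, 0]],
    [0, [-0.0042, 0, 0.0009], [0, 0, 0]],
  ],
)

```text
t: 11.75
eef_pos: [0.5812, -0.1389, 0.2739]
orientation: [-0.3, 3.127, 0.002]
contact_force: [-5.1, 1.0, 21.2]
finger_gap: 0.227
```

Request:
drive_tool(
  steps=[
    [0, [-0.0043, 0, 0.0006], [0, 0, 0]],
    [0, [-0.0044, 0, 0.0002], [0, 0, 0]],
    [0, [-0.0044, 0, -0.0002], [0, 0, 0]],
    [0, [-0.0043, 0, -0.0006], [0, 0, 0]],
  ],
)

```text
t: 12.15
eef_pos: [0.5949, -0.1365, 0.2733]
orientation: [0.298, -3.119, -0.004]
contact_force: [-11.9, -0.6, 22.3]
finger_gap: 0.227
```

Request:
drive_tool(
  steps=[
    [0, [-0.0042, 0, -0.0009], [0, 0, 0]],
    [0, [-0.0042, 0, -0.0013], [0, 0, 0]],
    [0, [-0.004, 0, -0.0017], [0, 0, 0]],
    [0, [-0.0039, 0, -0.002], [0, 0, 0]],
  ],
)

```text
t: 12.55
eef_pos: [0.6075, -0.1342, 0.2759]
orientation: [0.296, -3.11, -0.004]
contact_force: [-12.6, -3.3, 3.5]
finger_gap: 0.233
```

```bash
cat > more.txt <<'E'
.5507 -.1447 .354 -2.1 -.3 4.8
.5426 -.1462 .3378 -1.6 -1.1 1.7
.5404 -.1465 .3207 -.9 -1.1 3.4
.544 -.1458 .304 -.2 .4 3.4
.553 -.1441 .2895 -.1 1.2 7.4
.5662 -.1416 .279 -1.2 .9 13.3
.5812 -.1389 .2739 -5.1 1 21.2
.5949 -.1365 .2733 -11.9 -.6 22.3
.6075 -.1342 .2759 -12.6 -3.3 3.5
E
cat >> fit.py <<'E'
s=np.ones(len(th));s[11:]=-1
def res(v):
    return v[0]*s-v[1]*np.sin(th+v[2])-(v[3]*np.cos(th)-v[4]*np.sin(th))*0-ft
q=least_squares(res,[8,6,-.3],loss='soft_l1');print("BOTH",q.x,"target",np.degrees(np.pi-q.x[2])%360,-res(q.x)) if False else None
g=lambda v:v[0]*s-v[1]*np.sin(th+v[2])-ft
for n,m in (("both",slice(None)),("back",slice(11,None))):
    q=least_squares(lambda v:g(v)[m],[8,6,-.3],loss='soft_l1');print(n,q.x,"target",np.degrees(np.pi-q.x[2])%360,g(q.x)[m])
from bench import observe
o=observe();print(o['t'],o['eef_pos'],o['contact_force'],"th now",np.degrees(np.arctan2(o['eef_pos'][:2]@ex-c[0],o['eef_pos'][2]-c[1]))%360)
E
python3 fit.py
```

```text
[0.5526 0.3233] 0.5526496319902382 rms 0.00035002585740140276 free r [0.5524 0.3231 0.0497]
th 127.9 push_t 2.0 push_r(out) -3.4
th 147.8 push_t 3.0 push_r(out) -7.3
th 168.5 push_t 6.1 push_r(out) -10.2
th 189.9 push_t 7.5 push_r(out) -7.2
th 210.3 push_t 9.3 push_r(out) -4.4
th 230.5 push_t 11.0 push_r(out) -0.8
th 250.7 push_t 12.8 push_r(out) 2.0
th 270.4 push_t 13.4 push_r(out) 6.8
th 289.6 push_t 13.7 push_r(out) 12.5
th 307.9 push_t 12.7 push_r(out) 18.1
th 324.5 push_t 13.1 push_r(out) 18.3
th 308.2 push_t -2.5 push_r(out) -4.6
th 287.2 push_t -1.1 push_r(out) -2.2
th 267.2 push_t -3.4 push_r(out) -0.9
th 247.4 push_t -3.2 push_r(out) 1.2
th 227.6 push_t -5.4 push_r(out) 5.1
th 208.0 push_t -7.1 push_r(out) 11.3
th 189.5 push_t -8.2 push_r(out) 20.1
th 173.5 push_t -9.2 push_r(out) 23.5
th 158.6 push_t -10.8 push_r(out) 8.0
3par [ 3.9532  5.3632 -1.2907] target th 253.95319720489456 resid [-2.3608 -4.1869 -7.4547 -8.3205 -9.0251 -9.1611 -9.1338 -7.9761 -6.6062
 -4.3596 -4.1393 10.7678  7.99    8.6314  6.5298  6.9547  7.2236  7.3453
  7.845   9.4365]
3par [3.9532 5.3632 4.9925
[... 855 characters left out ...]
])%360,-res(q.x)) if False else None
    return func(*args, **kwargs)
    vector_fun = VectorFunction(
        fun_wrapped,
    ...<6 lines>...
        workers=workers
    )
    self._update_fun()
    ~~~~~~~~~~~~~~~~^^
    self.f = self.fun_wrapped(xp_copy(self.x))
             ~~~~~~~~~~~~~~~~^^^^^^^^^^^^^^^^^
    return np.atleast_1d(self.fun(x))
                         ~~~~~~~~^^^
    return self.f(x, *self.args, **self.kwargs)
           ~~~~~~^^^^^^^^^^^^^^^^^^^^^^^^^^^^^^
  File "fit.py", line 24, in res
    return v[0]*s-v[1]*np.sin(th+v[2])-(v[3]*np.cos(th)-v[4]*np.sin(th))*0-ft
                                        ~^^^
IndexError: index 3 is out of bounds for axis 0 with size 3
```

```bash
sed -i '/^def res/,/^q=least.*BOTH/d' fit.py; python3 fit.py | tail -8
```

```text
F=8,A [8.7446 4.4412] target th 285.53932197024056 resid [  2.6975  -0.8676  -5.8511  -8.1561  -9.7326 -10.1463  -9.7795  -7.7301
  -5.0634  -1.3199   0.35    13.8303   9.3475   8.6978   5.789    5.9712
   6.5877   7.5376   9.0779  11.8346]
both [ 7.8216  5.7701 -0.2706] target 195.50402518356094 [ 0.5064  0.5631 -0.8592 -0.19    0.0194  0.151  -0.2218 -0.057  -0.1108
  0.5054 -0.8446 -0.0352 -0.9551  1.1059 -0.0934  0.6266  0.5513 -0.1971
 -0.8056 -0.464 ]
back [ 6.9507  4.9131 -0.4571] target 206.18729630483114 [ 0.3176 -0.9996  0.7962 -0.5259  0.2251  0.3294 -0.1326 -0.4255  0.2444]
12.55 [ 0.6075 -0.1342  0.2759] [-12.5755  -3.3039   3.4888] th now 158.62966559890225
```

Request:
drive_tool(
  steps=[
    [0, [0.0039, 0, 0.0017], [0, 0, 0]],
    [0, [0.004, 0, 0.0014], [0, 0, 0]],
    [0, [0.0042, 0, 0.001], [0, 0, 0]],
    [0, [0.0042, 0, 0.0006], [0, 0, 0]],
    [0, [0.0043, 0, 0.0003], [0, 0, 0]],
    [0, [0.0044, 0, -0.0001], [0, 0, 0]],
    [0, [0.0044, 0, -0.0005], [0, 0, 0]],
    [0, [0.0043, 0, -0.0009], [0, 0, 0]],
    [0, [0.0042, 0, -0.0012], [0, 0, 0]],
    [0, [0, 0, 0], [0, 0, 0]],
    [0, [0, 0, 0], [0, 0, 0]],
    [0, [0, 0, 0], [0, 0, 0]],
  ],
)

```text
t: 13.75
eef_pos: [0.578, -0.1391, 0.275]
orientation: [-0.3, 3.125, -0.001]
contact_force: [6.9, 0.3, -6.2]
finger_gap: 0.229
```

```bash
python3 fit.py | tail -1
```

```text
13.75 [ 0.578  -0.1391  0.275 ] [ 6.8567  0.2833 -6.2439] th now 193.347157199314
```

Request:
drive_tool(
  steps=[
    [0, [0.0022, 0, -0.0005], [0, 0, 0]],
    [0, [0, 0, 0], [0, 0, 0]],
    [0, [0, 0, 0], [0, 0, 0]],
    [0, [0, 0, 0], [0, 0, 0]],
    [0, [0, 0, 0], [0, 0, 0]],
  ],
)

```text
t: 14.25
eef_pos: [0.5758, -0.1395, 0.2755]
orientation: [-0.301, 3.125, -0.001]
contact_force: [5.4, -0.1, -5.1]
finger_gap: 0.232
```

```bash
python3 fit.py | tail -1; python3 - <<'E'
from h import *
import cv2
from bench import observe
cv2.imwrite("pics/s9.png",optics.read_camera("scene"));s=observe();print(s['eef_pos'],s['finger_gap'],abs(s['dq']).max())
E
python3 fit.py|tail -1
```

```text
14.25 [ 0.5758 -0.1395  0.2755] [ 5.3734 -0.0637 -5.0656] th now 195.92676713662698
[ 0.5758 -0.1395  0.2755] 0.2269043334089355 0.0010335810169893184
14.3 [ 0.5758 -0.1395  0.2755] [ 4.8476  0.0823 -6.274 ] th now 195.91404964627318
```

View pics/s9.png

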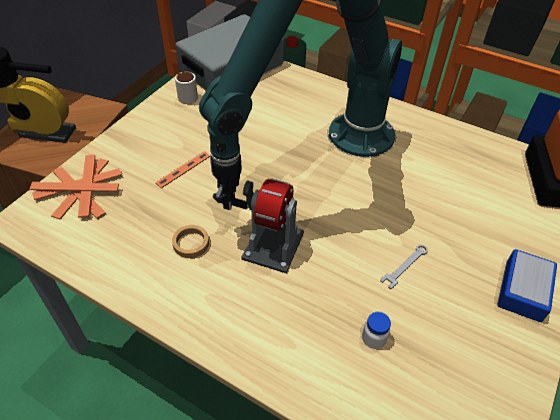

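The picture shows the gripper on the handle near (225,200). The tape (190,241), bar (183,170), wrench (405,267) and jar (377,328) are where they started. The arm is still, so I'm handing in.

```bash
python3 -c "
from bench import workorder,observe
print(workorder.job_done());s=observe();print(s['t'],s['eef_pos'],s['finger_gap'])"
```

```text
the job is handed in; nothing more can be done
None
the job is handed in; nothing more can be done
```

I gripped the crank handle with 90 N and turned the drum about 215° forward, from 110° to 325°. I then turned it back to about 159°, measuring the push at the handle all the way. Finally I brought it to 196° and handed the job in, with the gripper still holding the handle.

**Where the heavy side is:** fitting both directions together puts the heavy side at the bottom with the drum at 195.5°. That fit gives 7.8 N of friction and 5.8 N for the weight, both in line with the task's figures. The forward pass alone gave 195–197°. The backward pass alone was noisier and gave 206°, but with friction of 7.0 N and a weight of 4.9 N, outside the stated 5–7 N. I used the combined value. Even if 206° were right, the weight would still be within about 10° of straight down, inside the 20° limit.

**Last checks:**
- **Hold:** the drum measured 195.9° and was still, with the fingers closed on the sleeve.
- **Forces:** the largest wrist-force readings were about 25 N, while turning, and about 8 N at rest. I only read the force at the end of each move.
- **Bystanders:** the copper bar, tape roll, wrench and jar had not visibly moved in the scene camera.
- **Time:** the job took 14.3 s of the 58 s allowed.

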